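# Show the golden pearl sample bar to the inspection camera

### The arm

A 6-joint arm with a two-finger parallel gripper is mounted at the origin on the work surface. World frame = base frame: x ahead of the robot, y to its left, z up, the work surface at z = 0. Lengths are in m, angles in rad, forces in N, time in s.
With the tool pointing down it reaches from about 0.325 to 1 m from the base axis. Payload 5.1 kg.
Tool frame: the origin (TCP) lies on the mounting face of the last link; the fingertips stand 173 mm ahead of it and the grasp point (between the pads) lies robot.hold_point_z ahead of it (robot.hold_point_z is the distance from the TCP to the grasp point, in m); z points along the fingers, x is the direction in which the jaws open and shut, and the axes are right-handed (so a half turn about z gives the same grasp; the last joint's range is limited). The gripper opens to 85 mm and grips with 20 to 120 N. Pads are 22 mm wide; open, the fingers measure 114 mm over their backs; the gripper's body (76 mm by 85 mm) begins 54 mm behind the grasp point. The pads swing forward as they close: fully open they stand 13 mm farther back than shut.
Start: joints at [1.126, 0.124, 1.65, -0, 1.367, -0.083], TCP at [0.23, 0.608, 0.405] pointing down, gripper open.
Joint ranges: [-2.61, 2.61], [-1.02, 2.33], [0.03, 2.71], [-1.35, 4.49], [0.32, 2.68], [-2.91, 2.91]. Speed limits (rad/s): [2.57, 2.57, 3.14, 3.14, 3.14, 3.14].

### API

Orientations are given as a unit quaternion [w, x, y, z].
In Python, from plant import robot gives the robot as it stands.
- The arm moves only by the shell command python3 -m jog 'ROWS'. ROWS is JSON, a list that holds one entry, the list of rows, each a list of 7 numbers: the shift along the tool's x, y, z in cm, then the turn, a rotation vector about the tool's x, y, z in degrees, then the closure, from -1 (fully open) to 1 (shut), so that 0 is half open. A call has exactly 10 rows; each row is the pose to reach, as a shift and turn from the pose commanded when the call began, along the tool's axes at that moment; what a row does not reach only later rows make up. A row lasts 1/12 s, in which the tool goes at most 41.7 mm and 7.16 degrees, less where a joint would pass 70% of its speed; a pose out of reach is approached as far as the arm can. A call with a gripper value outside its range is refused whole. The fingers move at their own pace and stop on an object; the grip force is fixed at half the most. Time passes only in rows, so rows that repeat a pose let the fingers close, or fill a call up. It gives the time, the measured TCP pose, the force and the opening at its end, in the units of the state.
- robot.observe(): the state, without advancing time (a new reading comes with each control period).
- robot.camera(name): name is "side" or "top" or "wrist"; returns (picture, depth): 480x640x3 uint8, red, green, blue; 480x640 float32, m along the optical axis (not along the pixel's ray), 0 where there is no reading.
- robot.calibration(name): a dict with "intrinsics" (3x3 intrinsics, pixels), "rvec" (rotation vector, rad) and "tvec" (3), from world to camera coordinates, as OpenCV has them. Camera axes: x right, y down, z forward; pixel columns grow to the right and rows downward; lengths in m; the calibration is good to about 2 mm. A picture is of the moment at which its call begins: read the wrist's pose just before it. calibration takes no time and is no camera call; for the wrist camera it gives the pose at the moment of the call.
- robot.close_job(): hands the job in, once; it reports no verdict.
The state is a dict: "time": time; "joint_pos": joint angles; "qd": joint speeds; "tau": joint torques, N m; "ee_pos": TCP position; "tcp_rot": TCP orientation; "wrist_force": force on the tool from outside, world axes, zero at the start; "moment": the same for the moment, N m; "gripper_width": opening from 0.0 (shut) to 1.0 (fully open).
Only numpy, scipy, OpenCV 4.12 (cv2) and the standard library are available. Lean on these libraries where they do the work, as an engineer would, in place of code of your own. Each camera call takes 0.05 s, during which the arm holds its last target. There are 200 camera calls.

### The job

Slide the sample bar with the golden pearls out through the open front of its slot in the rack, then lift it and show it to the inspection camera: the middle of the pearl row at the camera's focus, pearls facing squarely into the lens, the row level and the bar the right way up. Finish while holding it there, still, in the gripper; do not let go. Leave the white and grey bars where they are and do not bump the camera.

Things in the scene. Friction and masses are not known exactly. Their poses are not given: they have to be found in the camera images.
- gold_bar: The bar to show, in any of the rack's lanes: black plastic upside-down T, 100 mm long (x), 75 tall, 0.08 to 0.17 kg. Foot 27 mm wide (y), 8 high; centred upright web 8 thick: grip it near the top, where both faces are bare above z 38. Five golden 12 mm pearls in a row on the web's +y face; golden top edge. Origin: centre of underside; x along its length (as the rack's x), +y the way the pearls face, z up.
- gold_bar_pearls (a point): Middle of the golden pearl row: x 0, y +6, z +32 mm from the gold bar's origin (pearls reach from z 26 to 38 mm and 8 mm out from the web's face); axes as the gold bar's.
- gold_bar_ahead (a point): Imaginary point 180 mm straight out from the middle of the golden pearl row (along the bar's +y); it meets the lens when the bar is shown properly.
- white_bar: same black plastic T-bar with white pearls and a white top edge strip, standing in another lane of the rack; not needed, must stay where it is. Same size and axes as the gold bar.
- grey_bar: same black plastic T-bar with grey pearls and a grey top edge strip, standing in another lane of the rack; not needed, must stay where it is. Same size and axes as the gold bar.
- rack: Fixed wooden rack, 165 mm deep (x -100 to +65), 250 wide; floor 6 thick. Three lanes along x at y -80, 0, +80: lips over the bar's foot leave a 15 mm slot for the web, so a bar cannot be lifted out (play 2 up, 2.5 sideways). Wall 30 high closes +x; open at -x, towards the robot. Bars start within 5 of x = 0, underside 6 above the table. Origin: on the table under the middle lane; yaw within 0.2 rad.
- rack_exit (a point): Point on the rack floor in the middle lane, at the rack's x -80, z 6 mm. The lips span the rack's x -30 to +55 mm (tops 20 mm above the table): a bar whose origin has come forward past this x (along the rack's -x) is clear of the lips and can be lifted.
- camera: Fixed camera stand, left or right of the robot's middle (rack on the other side): white base plate 6 mm thick, 130 wide, x -50 to +310; steel post at x +285, 341 tall, carrying a grey head with black lens and white ring light 66 across. A yellow disc 36 across on the plate lies right below the focus. Origin: on the table below the focus; x towards the post, z up; yaw within 0.25 rad.
- focus (a point): The camera's focus: a point in empty air 200 mm above the table, right above the yellow disc, 180 mm straight in front of the lens. Axes: +x from the focus along the viewing axis to the lens (rising 0.44 rad = 25 degrees from level), +y level, to the left when looking along +x, z square to both, upward.
- lens (a point): Centre of the front glass of the lens, 180 mm from the focus; axes as the focus's.
Not all that is in view belongs to the job. What is shaped like the gold_bar but red is not meant.

How it is judged:
On the way:
1. the gold bar is drawn out along its lane towards the open front (x of gold_bar in the frame of rack below -0.07 m), for 0.05 s.
At the end, for the whole second after the job is handed in: Gold bar held still in the gripper, touching neither rack nor camera; middle of its pearl row within 20 mm of the focus, pearls facing the lens and row level across the view within 0.2 rad, top edge up; white and grey bars within 15 mm of their starts (distance between gold_bar_pearls and focus below 0.02 m and angle between the y axis of gold_bar and the x axis of focus, either way round below 0.2 rad and angle between the x axis of gold_bar and the y axis of focus, either way round below 0.2 rad and distance between gold_bar_ahead and lens below 0.09 m and angle between gold_bar's own z axis and vertical below 0.8 rad and contact force between the fingers and gold_bar above 1 N and contact force between gold_bar and camera below 0.3 N and contact force between gold_bar and rack below 0.3 N and linear speed of gold_bar below 0.03 m/s and angular speed of gold_bar below 0.2 rad/s and distance of each of white_bar, grey_bar from where it was at the start of the episode below 0.015 m); the arm keeps its last pose, push and grip.
It fails at once if the white or grey bar is moved by more than 15 mm (distance of any of white_bar, grey_bar from where it was at the start of the episode above 0.015 m).
It fails at once if the camera or its stand is bumped (more than 5 N) (contact force between anything else and camera above 5 N).
It also fails if it takes over 40 s, if anything falls off the work surface, if the arm or the gripper's body presses on something with over 40 N, if the wrist force passes 120 N, or if a joint passes its speed limit or range.

## Working session

There is one attempt and no reset: what is moved stays moved. The work goes in short steps, Python scripts to look and compute and a shell command to move; the robot and the scene stay as the last step left them, time stands still between calls to the robot, and variables do not carry over. Pictures are saved under pics/ and viewed, about 8 in all and at most 12, crops included, and the job is handed in when it is done.

```bash
ls; mkdir -p pics
cat > h.py <<'E'
import numpy as np, cv2, pickle
from scipy.spatial.transform import Rotation as R
from plant import robot
def grab(n):
    c=robot.calibration(n); im,d=robot.camera(n)
    return im,d,c
def cam(c):
    Rm=cv2.Rodrigues(np.array(c["rvec"],float))[0]; t=np.array(c["tvec"],float).ravel(); return np.array(c["intrinsics"]),Rm,t
def pts(c,d,uv):  # depth backprojection
    K,Rm,t=cam(c); uv=np.atleast_2d(uv).astype(int); z=d[uv[:,1],uv[:,0]]
    p=np.c_[(uv[:,0]-K[0,2])/K[0,0]*z,(uv[:,1]-K[1,2])/K[1,1]*z,z]; return (p-t)@Rm
def plane(c,uv,h): # ray on z=h
    K,Rm,t=cam(c); uv=np.atleast_2d(uv).astype(float)
    r=np.c_[(uv[:,0]-K[0,2])/K[0,0],(uv[:,1]-K[1,2])/K[1,1],np.ones(len(uv))]@Rm; o=-Rm.T@t
    return o+r*((h-o[2])/r[:,2])[:,None]
def save(n,im): cv2.imwrite("pics/"+n,im[:,:,::-1])
E
python3 - <<'E'
from h import *
for n in("top","side","wrist"):
    g=grab(n); save(n+"0.png",g[0]); pickle.dump(g,open(n+"0.pkl","wb"))
    K,Rm,t=cam(g[2]); print(n,K[0,0],-Rm.T@t, Rm[2])
o=robot.observe(); print(o, robot.hold_point_z)
E
```

```text
pics
top 579.2282331046243 [0.4780606  0.03999186 1.43338046] [ 0.10849435  0.01124548 -0.99403346]
side 549.2048730875946 [0.52381074 0.77811823 1.09278063] [ 0.07457966 -0.62580145 -0.77640867]
wrist 404.0106539178127 [0.16525107 0.63187585 0.37386469] [ 0.25466217 -0.09844164 -0.96200646]
{'time': 0.15, 'joint_pos': array([ 1.12640833e+00,  1.24414888e-01,  1.65139956e+00,  7.02314010e-06,
        1.36749949e+00, -8.25849810e-02]), 'qd': array([ 1.32756274e-03, -1.52614525e-03, -3.73463891e-03, -7.74138947e-05,
       -3.18154377e-04,  2.00774540e-03]), 'tau': array([ 3.14380904e-04, -4.24225545e+01, -3.66013348e+01, -1.42518356e-04,
        4.62033553e-03, -3.02054309e-05]), 'ee_pos': array([0.23000883, 0.60773761, 0.40367337]), 'tcp_rot': array([ 4.26081175e-04,  8.22788377e-01,  5.68347206e-01, -7.47775491e-04]), 'wrist_force': array([ 0.23495548, -1.36477222, -0.36947005]), 'moment': array([ 0.01066978,  0.04199431, -0.01357288]), 'gripper_width': 0.9994770133155954} 0.1547
```

View pics/top0.png

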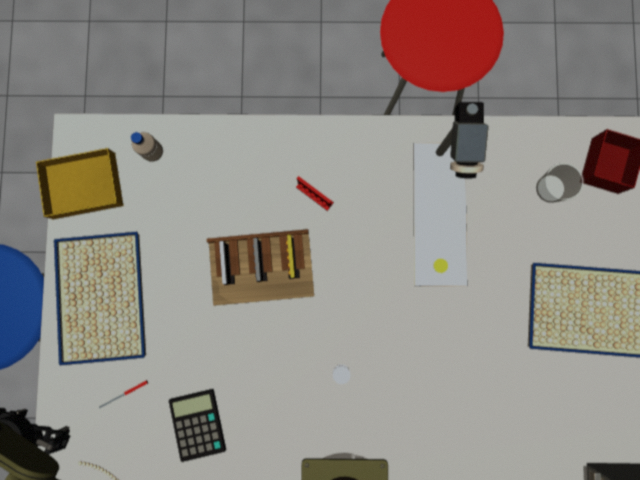

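View pics/side0.png

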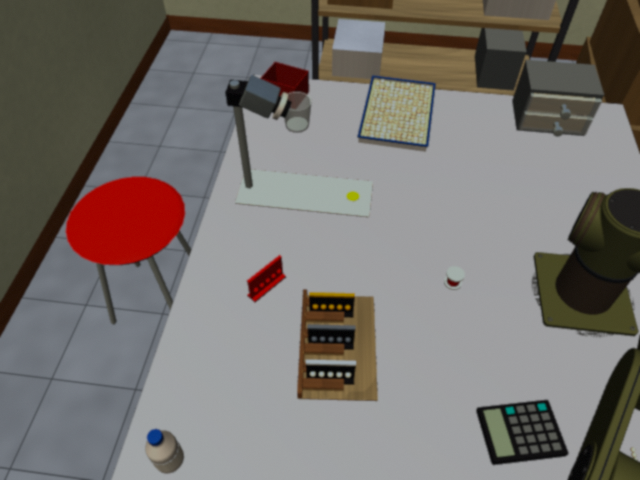

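The top view shows the rack at about (262,268). The gold-edged bar is at (291,257), in the lane nearest the camera stand; the white bar is at (224,262) and the grey at (257,260). The stand's disc is at (440,266) and the lens at (466,172). The side view shows the pearls facing +y, with gold at (331,303).

Candidates for the gold bar (top view):
- Yellow-edged bar at (291,257): the choice.
- Red decoy at (314,194).
- White bar at (224,262).
- Grey bar at (257,260).
- Yellow disc at (440,266) and yellow box at (80,183): not bars.

Run:
```python
from h import *
def mask(im,y0,y1,x0,x1,lo,hi):
    m=cv2.inRange(cv2.cvtColor(im,cv2.COLOR_RGB2HSV),lo,hi); k=np.zeros_like(m); k[y0:y1,x0:x1]=m[y0:y1,x0:x1]; return k
def box(m):
    n,l,s,c=cv2.connectedComponentsWithStats(m); i=1+np.argmax(s[1:,4]); p=np.argwhere(l==i)[:,::-1]
    b=cv2.minAreaRect(p.astype(np.float32)); q=cv2.boxPoints(b); e=sorted([(np.linalg.norm(q[j]-q[(j+1)%4]),j) for j in range(4)])
    a,bb=e[0][1],e[1][1]; return (q[a]+q[(a+1)%4])/2,(q[bb]+q[(bb+1)%4])/2,p.mean(0),len(p)
t,s=[pickle.load(open(n+"0.pkl","rb")) for n in("top","side")]
Y=((20,120,110),(35,255,255))
E=[]
for nm,g,roi in(("top",t,(225,290,275,305)),("side",s,(285,305,300,360))):
    a,b,c,n=box(mask(g[0],*roi,*Y)); print(nm,a,b,c,n)
    p=plane(g[2],[a,b,c],.081); print(p, np.linalg.norm(p[0]-p[1]), "depthpt",pts(g[2],g[1],[c])); E.append((g[2],c))
# triangulate
def ray(c,uv):
    p=plane(c,uv,0)[0];q=plane(c,uv,.5)[0];return p,(q-p)/np.linalg.norm(q-p)
def tri(r):
    A=sum(np.eye(3)-np.outer(d,d) for _,d in r); return np.linalg.solve(A,sum((np.eye(3)-np.outer(d,d))@p for p,d in r))
print("tri bar",tri([ray(*e) for e in E]))
# disc
D=[]
for nm,g,roi in(("top",t,(255,280,430,452)),("side",s,(185,205,340,362))):
    a,b,c,n=box(mask(g[0],*roi,(22,100,100),(38,255,255))); print("disc",nm,c,n,plane(g[2],[c],.006)); D.append((g[2],c))
print("tri disc",tri([ray(*e) for e in D]))
# plate outline in top: by depth height / brightness
im=t[0]; hsv=cv2.cvtColor(im,cv2.COLOR_RGB2HSV); print([hsv[r,c].tolist() for r,c in((200,430),(200,400),(200,480),(280,440))])
# lens via depth in side + ring
crop=np.hstack([cv2.resize(t[0][95:195,400:500],(480,480),interpolation=2),cv2.resize(s[0][75:135,225:325],(320,192)).repeat(1,0) if 0 else cv2.resize(s[0][70:130,240:300],(300,480))[:, :300]])
crop=np.hstack([cv2.resize(t[0][225:310,205:320],(400,296)),cv2.resize(s[0][285:400,295:385],(232,296))]); crop2=np.hstack([cv2.resize(t[0][130:290,400:480],(316,632))[:296*2:2, :],cv2.resize(s[0][70:130,220:320],(316,296))[:, :316]])
save("c1.png",np.vstack([crop,crop2]))
```

```text
top [287.75516 234.93433] [291.41745 277.05066] [289.80327869 255.87978142] 183
[[0.62999323 0.13733531 0.081     ]
 [0.53120302 0.12731046 0.081     ]
 [0.58066935 0.1317983  0.081     ]] 0.09929755718718043 depthpt [[0.58272673 0.13371663 0.08091922]]
side [308.99182 293.2855 ] [354.04077 294.5726 ] [331.20858896 293.95705521] 163
[[0.63102434 0.13586782 0.081     ]
 [0.53344595 0.12650354 0.081     ]
 [0.5828617  0.13134075 0.081     ]] 0.09802668304369641 depthpt [[0.58350016 0.1300324  0.08267961]]
tri bar [0.58173236 0.13174243 0.0815047 ]
disc top [440.38410596 265.33112583] 151 [[ 0.56586821 -0.23421229  0.006     ]]
disc side [352.31683168 195.68316832] 101 [[ 0.56728874 -0.23468908  0.006     ]]
tri disc [ 0.56655282 -0.23414317  0.00651565]
[[101, 11, 178], [42, 8, 170], [34, 10, 171], [105, 11, 178]]
```

View pics/c1.png

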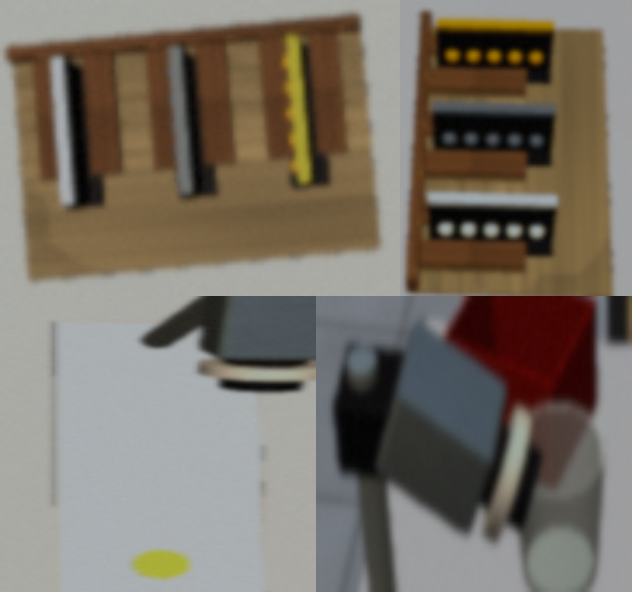

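The crop confirms the choice: yellow top edge and golden pearls facing +y, standing under the lips. Next come the stand's yaw from the plate and lens, and the approach move.

Run:
```python
from h import *
t,s=[pickle.load(open(n+"0.pkl","rb")) for n in("top","side")]
hsv=cv2.cvtColor(cv2.GaussianBlur(t[0],(3,3),0),cv2.COLOR_RGB2HSV)
m=(hsv[:,:,0]>80)&(hsv[:,:,0]<125)&(hsv[:,:,2]>150); 
L=[];Rr=[]
for r in range(185,255):
    c=np.flatnonzero(m[r,395:490])+395
    if len(c)>20: L.append((c[0],r));Rr.append((c[-1],r))
for e in(L,Rr):
    p=plane(t[2],e,.006); f=cv2.fitLine(p[:,:2].astype(np.float32),cv2.DIST_HUBER,0,.01,.01).ravel(); print("edge yaw",np.arctan(f[1]/f[0]),f,len(e))
fr=[]
for c in range(422,460):
    r=np.flatnonzero(m[250:310,c]); fr.append((c,250+r[-1]))
p=plane(t[2],fr,.006); f=cv2.fitLine(p[:,:2].astype(np.float32),cv2.DIST_HUBER,0,.01,.01).ravel(); print("front",f,np.arctan2(-f[0],f[1]) )
# lens via top: ring and glass
yaw=0.0
for nm,g,uv in(("top",t,(466,176)),("side",s,(289,104))): print(nm,"lens region",pts(g[2],g[1],[uv]))
# head side edges in top depth: points above z .22
K,Rm,tt=cam(t[2]); vv,uu=np.mgrid[95:185,435:500]; P=pts(t[2],t[1],np.c_[uu.ravel(),vv.ravel()]); P=P[(P[:,2]>.22)]
print(P.min(0),P.max(0),len(P))
o=robot.observe(); q=o["tcp_rot"]; T=R.from_quat(q[[1,2,3,0]]).as_matrix(); p0=o["ee_pos"]; print(T)
y=np.arctan2(.00965,.0985); print("rack yaw",y)
for sg in(1,-1):
    xg=sg*np.array([-np.sin(y),np.cos(y),0]); G=np.c_[xg,np.cross([0,0,-1],xg),[0,0,-1]]
    print(sg,"rot",np.degrees(R.from_matrix(T.T@G).as_rotvec()))
b=np.array([.5817,.1316,.006])+.012*np.array([-np.cos(y),-np.sin(y),0])*1
for z in(.35,.006+.060): g=b.copy(); g[2]=z+robot.hold_point_z; print(g,"shift cm",100*T.T@(g-p0))
```

```text
edge yaw 0.00968222 [ 0.99995315  0.00968207  0.67598915 -0.17382203] 70
edge yaw -0.0068592085 [ 0.99997646 -0.00685915  0.651565   -0.29519498] 70
front [ 0.00810717 -0.99996716  0.51995087 -0.22065026] -3.1334853
top lens region [[ 0.72623238 -0.23146965  0.29772297]]
side lens region [[ 0.72665978 -0.22988028  0.29781131]]
[ 0.4780606  -0.26723346  0.27121174] [0.86804504 0.03999186 1.43338046] 2446
[[ 3.53961789e-01  9.35259587e-01 -7.46197874e-04]
 [ 9.35258313e-01 -3.53962544e-01 -1.55114150e-03]
 [-1.71484606e-03 -1.48842945e-04 -9.99998519e-01]]
rack yaw 0.09765789764817615
1 rot [ -0.03094941   0.09455972 -26.32524625]
-1 rot [1.29089736e-01 4.22510851e-02 1.53674697e+02]
[0.56975718 0.13042997 0.5047    ] shift cm [-32.63212523  48.66868896 -10.05396279]
[0.56975718 0.13042997 0.2207    ] shift cm [-32.5834236   48.6729161   18.34599514]
```

```bash
python3 -m jog '[[[-2.2,3.3,0.3,0,0,-3,-1],[-4.4,6.6,0.5,0,0,-6,-1],[-6.6,9.9,0.8,0,0,-9,-1],[-8.8,13.2,1,0,0,-12,-1],[-11,16.5,1.3,0,0,-15,-1],[-13.2,19.8,1.5,0,0,-18,-1],[-15.4,23.1,1.8,0,0,-21,-1],[-17.6,26.4,2,0,0,-24,-1],[-19.2,29.7,2.3,0,0,-26.3,-1],[-21,32.5,2.5,0,0,-26.3,-1]]]'
cat >> h.py <<'E'
def goal(p,G):
    o=robot.observe(); q=o["tcp_rot"]; T=R.from_quat(q[[1,2,3,0]]).as_matrix(); 
    print("t",o["time"],"tcp",o["ee_pos"].round(4),"F",o["wrist_force"].round(1),"w",round(o["gripper_width"],3),"q",o["joint_pos"].round(2))
    print("shift",(100*T.T@(np.array(p)-o["ee_pos"])).round(2),"turn",np.degrees(R.from_matrix(T.T@G).as_rotvec()).round(2))
def down(yaw): 
    x=np.array([np.cos(yaw),np.sin(yaw),0]); return np.c_[x,np.cross([0,0,-1],x),[0,0,-1]]
E
python3 -c "
from h import *
goal([.5817,.1316,.364],down(np.pi/2+.0977))"
```

```text
time: 0.98
ee_pos: [0.4607, 0.2945, 0.3793]
tcp_rot: [0.0, 0.672, 0.741, -0.0]
wrist_force: [0.3, -0.3, 0.2]
gripper_width: 1.002
t 0.9833 tcp [0.4607 0.2945 0.3793] F [ 0.3 -0.3  0.2] w 1.002 q [ 0.47 -0.09  1.91 -0.    1.32 -1.2 ]
shift [-17.4   10.45   1.54] turn [0.   0.01 0.01]
```

```bash
python3 -m jog '[[[-2.8,1.7,0.2,0,0,0,-1],[-5.8,3.5,0.5,0,0,0,-1],[-8.8,5.3,0.8,0,0,0,-1],[-11.8,7.1,1,0,0,0,-1],[-14.5,8.7,1.3,0,0,0,-1],[-16.5,10,1.5,0,0,0,-1],[-17.4,10.45,1.5,0,0,0,-1],[-17.4,10.45,1.5,0,0,0,-1],[-17.4,10.45,1.5,0,0,0,-1],[-17.4,10.45,1.5,0,0,0,-1]]]'
python3 - <<'E'
from h import *
goal([.5817,.1316,.22],down(np.pi/2+.0977))
g=grab("wrist"); save("w1.png",g[0]); pickle.dump(g,open("w1.pkl","wb"))
m=cv2.inRange(cv2.cvtColor(g[0],cv2.COLOR_RGB2HSV),(20,120,110),(35,255,255))
n,l,s,c=cv2.connectedComponentsWithStats(m)
for i in range(1,n):
  if s[i,4]>150: 
    p=np.argwhere(l==i)[:,::-1]; q=cv2.boxPoints(cv2.minAreaRect(p.astype(np.float32))); print(s[i],c[i]); print(plane(g[2],q,.081).round(4),pts(g[2],g[1],[c[i]]))
E
```

```text
time: 1.82
ee_pos: [0.58, 0.1343, 0.3647]
tcp_rot: [-0.0, 0.672, 0.741, -0.0]
wrist_force: [-0.3, 0.2, 0.1]
gripper_width: 0.997
t 1.8167 tcp [0.58   0.1343 0.3647] F [-0.3  0.2  0.1] w 0.997 q [ 0.14  0.03  1.82  0.    1.29 -1.53]
shift [-0.29  0.14 14.47] turn [-0.02 -0.03  0.03]
[ 309  159   23  149 2421] [317.92936803 229.72242875]
[[0.5314 0.1211 0.081 ]
 [0.5301 0.1346 0.081 ]
 [0.6293 0.145  0.081 ]
 [0.6307 0.13   0.081 ]] [[0.57501996 0.13022246 0.08225997]]
```

View pics/w1.png

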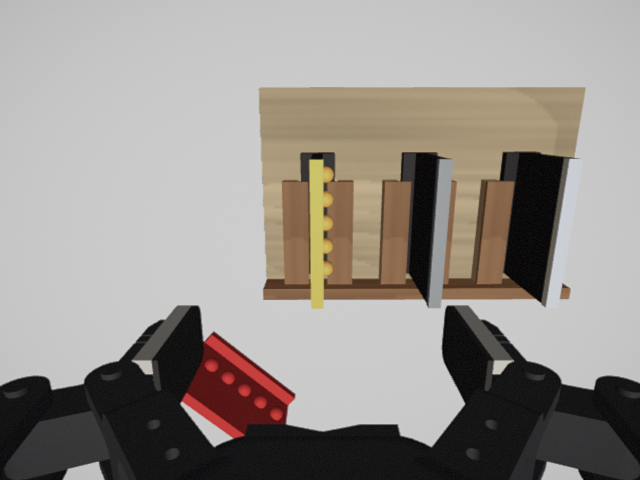

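The wrist view shows the gold strip from (316,159) to (317,307), with pearls to its right, and grey and white well clear. The red decoy lies off the rack. The strip ends give the fix.

Run:
```python
from h import *
g=pickle.load(open("w1.pkl","rb"))
m=cv2.inRange(cv2.cvtColor(g[0],cv2.COLOR_RGB2HSV),(20,120,110),(35,255,255))
m[:, :300]=0; m[:,325:]=0
e=[]
for r in list(range(160,168))+list(range(280,305)):
    c=np.flatnonzero(m[r,305:324])+305; e.append((c.mean(),r)); 
    if r%8==0: print(r,c[0],c[-1])
p=plane(g[2],e,.081); f=cv2.fitLine(p[:,:2].astype(np.float32),cv2.DIST_HUBER,0,.01,.01).ravel(); yaw=np.arctan(f[1]/f[0])
rr=np.flatnonzero(m[:,314:319].any(1)); q=plane(g[2],[(316.5,rr[0]),(316.5,rr[-1]+1)],.081); print(q,q.mean(0),"yaw",yaw)
goal([*q.mean(0)[:2],.006+.060+.1547],down(np.pi/2+yaw))
```

```text
160 309 322
280 310 323
288 310 323
296 310 323
304 312 321
[[0.53096291 0.12570406 0.081     ]
 [0.63098431 0.1351872  0.081     ]] [0.58097361 0.13044563 0.081     ] yaw 0.097938
t 1.8667 tcp [0.58   0.1345 0.3648] F [-0.3  0.9 -0.8] w 0.997 q [ 0.14  0.03  1.82  0.    1.29 -1.53]
shift [-0.42  0.06 14.41] turn [-0.01 -0.02  0.04]
```

```bash
python3 -m jog '[[[-0.4,0.1,2.5,0,0,0,-1],[-0.4,0.1,5,0,0,0,-1],[-0.4,0.1,7.5,0,0,0,-1],[-0.4,0.1,9,0,0,0,-1],[-0.4,0.1,10,0,0,0,-1],[-0.4,0.1,10.5,0,0,0,-1],[-0.4,0.1,10.5,0,0,0,-1],[-0.4,0.1,10.5,0,0,0,-1],[-0.4,0.1,10.5,0,0,0,-1],[-0.4,0.1,10.5,0,0,0,-1]]]'
python3 - <<'E'
from h import *
goal([.581,.1308,.006+.060+.1547],down(np.pi/2+.098))
E
```

```text
time: 2.7
ee_pos: [0.5825, 0.1297, 0.2614]
tcp_rot: [0.001, 0.672, 0.741, 0.001]
wrist_force: [-0.2, -1.0, 0.9]
gripper_width: 1.004
t 2.7 tcp [0.5825 0.1297 0.2614] F [-0.2 -1.   0.9] w 1.004 q [ 0.13  0.14  1.89  0.    1.11 -1.54]
shift [ 0.12 -0.15  4.07] turn [ 0.16 -0.01 -0.04]
```

```bash
python3 -m jog '[[[0.1,-0.15,1.5,0,0,0,-1],[0.1,-0.15,3,0,0,0,-1],[0.1,-0.15,3.8,0,0,0,-1],[0.1,-0.15,4.1,0,0,0,-1],[0.1,-0.15,4.1,0,0,0,-1],[0.1,-0.15,4.1,0,0,0,1],[0.1,-0.15,4.1,0,0,0,1],[0.1,-0.15,4.1,0,0,0,1],[0.1,-0.15,4.1,0,0,0,1],[0.1,-0.15,4.1,0,0,0,1]]]'
python3 -m jog '[[[0,0,0,0,0,0,1],[0,0,0,0,0,0,1],[0,0,0,0,0,0,1],[0,0,0,0,0,0,1],[0,0,0,0,0,0,1],[0,0,0,0,0,0,1],[0,0,0,0,0,0,1],[0,0,0,0,0,0,1],[0,0,0,0,0,0,1],[0,0,0,0,0,0,1]]]'
python3 - <<'E'
from h import *
y=.098
goal(np.array([.581,.1308,.2215])-.1*np.array([np.cos(y),np.sin(y),0]),down(np.pi/2+y))
g=grab("side"); save("s1.png",cv2.resize(g[0][200:420,220:480],(520,440)))
E
```

```text
time: 3.53
ee_pos: [0.5806, 0.1304, 0.2193]
tcp_rot: [0.0, 0.672, 0.741, 0.0]
wrist_force: [0.1, 0.3, 1.0]
gripper_width: 0.298
time: 4.37
ee_pos: [0.5806, 0.1304, 0.2191]
tcp_rot: [0.0, 0.672, 0.741, 0.0]
wrist_force: [-0.3, 0.4, 4.5]
gripper_width: 0.081
t 4.3667 tcp [0.5806 0.1304 0.2191] F [-0.3  0.4  4.5] w 0.081 q [ 0.13  0.19  1.91  0.    1.04 -1.54]
shift [ 0.02 -9.95 -0.25] turn [ 0.03 -0.   -0.04]
```

View pics/s1.png

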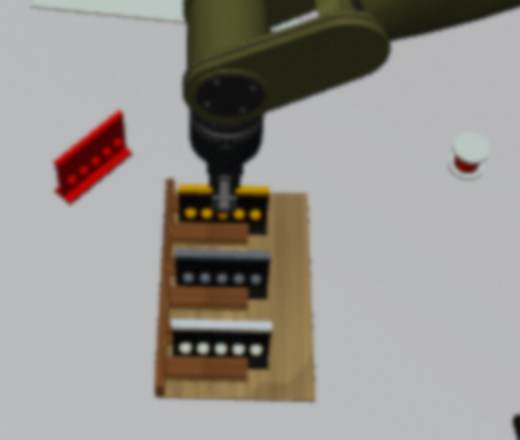

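Gripped at about 7 mm. I'll pull along −tool y (out of the rack) with a 1 mm lift to unload the floor.

```bash
python3 -m jog '[[[0,-0.3,-0.1,0,0,0,1],[0,-1,-0.1,0,0,0,1],[0,-2.2,-0.1,0,0,0,1],[0,-3.6,-0.1,0,0,0,1],[0,-5,-0.1,0,0,0,1],[0,-6.4,-0.1,0,0,0,1],[0,-7.8,-0.1,0,0,0,1],[0,-9,-0.1,0,0,0,1],[0,-9.8,-0.1,0,0,0,1],[0,-10.2,-0.1,0,0,0,1]]]'
python3 -m jog '[[[0,-0.4,0,0,0,0,1],[0,-0.8,0,0,0,0,1],[0,-1,0,0,0,0,1],[0,-1,0,0,0,0,1],[0,-1,0,0,0,0,1],[0,-1,0,0,0,0,1],[0,-1,0,0,0,0,1],[0,-1,0,0,0,0,1],[0,-1,0,0,0,0,1],[0,-1,0,0,0,0,1]]]'
python3 - <<'E'
from h import *
goal([.45,.1,.4],down(np.pi/2))
g=grab("side"); save("s2.png",cv2.resize(g[0][200:420,220:480],(520,440))); pickle.dump(g,open("s2.pkl","wb"))
E
```

```text
time: 5.25
ee_pos: [0.4774, 0.1203, 0.2191]
tcp_rot: [-0.0, 0.672, 0.741, -0.0]
wrist_force: [-0.4, 0.0, -1.4]
gripper_width: 0.081
time: 6.08
ee_pos: [0.469, 0.1195, 0.2197]
tcp_rot: [-0.0, 0.672, 0.741, -0.0]
wrist_force: [0.1, 0.3, -2.0]
gripper_width: 0.086
t 6.0833 tcp [0.469  0.1195 0.2197] F [ 0.1  0.3 -2. ] w 0.086 q [ 0.14 -0.05  2.16  0.    1.03 -1.53]
shift [ -1.76  -2.08 -18.03] turn [-0.   -0.    5.57]
```

View pics/s2.png

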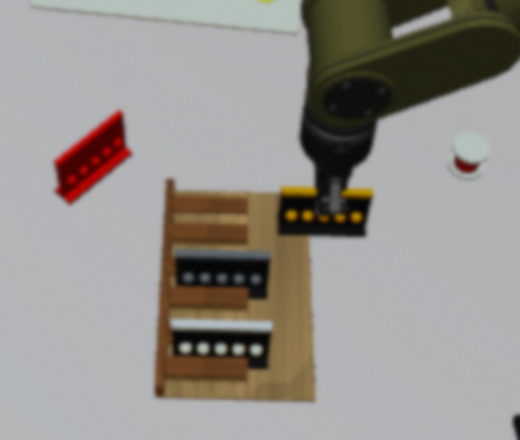

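```bash
python3 -m jog '[[[0,0,-0.5,0,0,0,1],[0,0,-1.5,0,0,0,1],[0,0,-3,0,0,0,1],[0,0,-5,0,0,0,1],[0,0,-7.5,0,0,0,1],[0,0,-10,0,0,0,1],[0,0,-12.5,0,0,0,1],[0,0,-14.5,0,0,0,1],[0,0,-15.5,0,0,0,1],[0,0,-16,0,0,0,1]]]'
cat >> h.py <<'E'
def target(off=(.006,0,.181),psi=.012,F=(.5665,-.2344,.2)):
    fx=np.array([np.cos(.44)*np.cos(psi),np.cos(.44)*np.sin(psi),np.sin(.44)]); fy=np.array([-np.sin(psi),np.cos(psi),0]); fz=np.cross(fx,fy)
    G=np.c_[fx,-fy,-fz]; return np.array(F)-G@np.array(off),G
E
python3 - <<'E'
from h import *
p,G=target(); print(p); goal(p,G)
o=robot.observe();q=o["tcp_rot"];T=R.from_quat(q[[1,2,3,0]]);rv=(T.inv()*R.from_matrix(G)).as_rotvec(); print((T*R.from_rotvec(rv*.65)).as_matrix().round(2))
E
```

```text
time: 6.97
ee_pos: [0.4692, 0.1196, 0.3827]
tcp_rot: [0.001, 0.672, 0.741, 0.002]
wrist_force: [0.2, -0.3, -2.1]
gripper_width: 0.087
[ 0.48398239 -0.23539026  0.36120441]
t 6.9667 tcp [0.4692 0.1196 0.3827] F [ 0.2 -0.3 -2.1] w 0.087 q [ 0.14 -0.24  2.04  0.    1.34 -1.53]
shift [-35.47  -1.99   2.14] turn [-20.65  18.91  93.22]
[[ 0.78  0.55  0.29]
 [ 0.55 -0.83  0.09]
 [ 0.29  0.09 -0.95]]
```

```bash
python3 -m jog '[[[-0.7,0,0,-0.4,0.4,2,1],[-2.1,-0.1,0,-1.3,1.2,6,1],[-4.3,-0.2,0,-2.6,2.4,12,1],[-6.4,-0.4,0,-4,3.6,18,1],[-8.5,-0.5,0,-5.3,4.8,24,1],[-10.7,-0.6,0,-6.6,6,30,1],[-12.8,-0.7,0,-8,7.3,36,1],[-15,-0.9,0,-9.3,8.5,42,1],[-17,-1,0,-10.4,9.6,47,1],[-18,-1,0,-11.1,10.2,50,1]]]'
python3 - <<'E'
from h import *
p,G=target(); goal(p-G@[0,0,.03],G)
E
```

```text
time: 7.8
ee_pos: [0.4757, -0.0627, 0.3774]
tcp_rot: [-0.001, 0.917, 0.378, 0.126]
wrist_force: [0.8, 0.6, -1.1]
gripper_width: 0.083
t 7.8 tcp [ 0.4757 -0.0627  0.3774] F [ 0.8  0.6 -1.1] w 0.083 q [-0.28 -0.3   2.1   0.17  1.15 -1.11]
shift [-12.04  12.12  -2.86] turn [-9.65  9.13 42.77]
```

```bash
python3 -m jog '[[[-0.6,0.6,-0.3,-0.5,0.5,2,1],[-1.8,1.8,-0.6,-1.5,1.4,6.5,1],[-3.3,3.3,-1,-2.7,2.6,12,1],[-5,5,-1.5,-4,3.8,18,1],[-6.7,6.7,-2,-5.4,5.1,24,1],[-8.4,8.4,-2.5,-6.7,6.4,30,1],[-10,10,-2.8,-8,7.6,35.5,1],[-11.3,11.3,-2.9,-9,8.6,40,1],[-12,12,-2.9,-9.6,9.1,42.5,1],[-12,12.1,-2.9,-9.6,9.1,42.8,1]]]'
python3 - <<'E'
from h import *
p,G=target(); goal(p,G)
for n in("top","side"):
    g=grab(n); pickle.dump(g,open(n+"3.pkl","wb")); save(n+"3.png",g[0])
a=cv2.imread("pics/top3.png")[100:320,360:560]; b=cv2.imread("pics/side3.png")[60:240,220:420]
cv2.imwrite("pics/c3.png",np.hstack([cv2.resize(a,(400,440)),cv2.resize(b,(400,440))]))
E
```

```text
time: 8.63
ee_pos: [0.4726, -0.2345, 0.3897]
tcp_rot: [-0.002, 0.976, 0.007, 0.218]
wrist_force: [-1.1, -0.1, -2.3]
gripper_width: 0.082
t 8.6333 tcp [ 0.4726 -0.2345  0.3897] F [-1.1 -0.1 -2.3] w 0.082 q [-0.61 -0.22  2.03  0.3   1.   -0.75]
shift [-0.18  0.11  3.06] turn [-0.14  0.03  0.15]
```

View pics/c3.png

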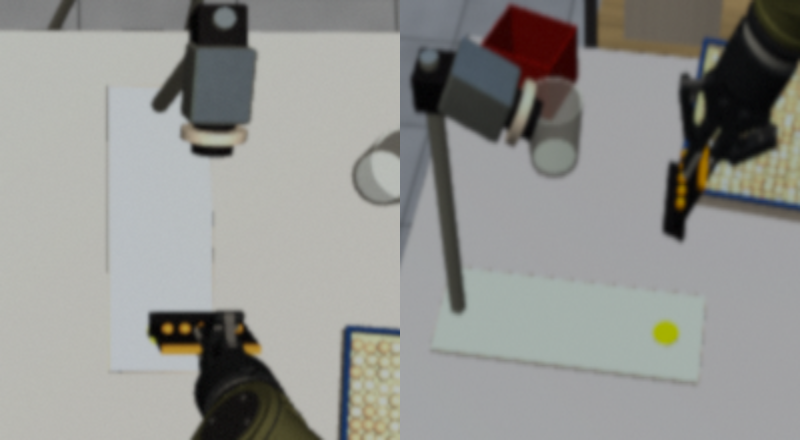

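The bar is held pearls-up towards the lens: in the crop, the pearls are at (167..185,328) in the top half and (681,170–203) in the side half. I'll advance the last 3 cm and measure the pearls.

```bash
python3 -m jog '[[[-0.1,0.1,0.4,0,0,0,1],[-0.1,0.1,1,0,0,0,1],[-0.2,0.1,1.6,0,0,0,1],[-0.2,0.1,2.2,0,0,0,1],[-0.2,0.1,2.7,0,0,0,1],[-0.2,0.1,3,0,0,0,1],[-0.2,0.1,3.1,0,0,0,1],[-0.2,0.1,3.1,0,0,0,1],[-0.2,0.1,3.1,0,0,0,1],[-0.2,0.1,3.1,0,0,0,1]]]'
python3 - <<'E'
from h import *
p,G=target(); goal(p,G)
for n,roi in(("top",(240,300,420,500)),("side",(120,215,300,400))):
    g=grab(n); pickle.dump(g,open(n+"4.pkl","wb")); save(n+"4.png",g[0])
    hsv=cv2.cvtColor(g[0],cv2.COLOR_RGB2HSV); m=cv2.inRange(hsv,(12,120,80),(28,255,255)); k=np.zeros_like(m); k[roi[0]:roi[1],roi[2]:roi[3]]=m[roi[0]:roi[1],roi[2]:roi[3]]
    N,l,s,c=cv2.connectedComponentsWithStats(k)
    for i in range(1,N):
        if s[i,4]>4: print(n,s[i].tolist(),c[i].round(1),pts(g[2],g[1],[c[i].round()]).round(4))
a=cv2.imread("pics/top4.png")[230:320,410:500]; b=cv2.imread("pics/side4.png")[110:230,310:430]
cv2.imwrite("pics/c4.png",np.hstack([cv2.resize(a,(400,400)),cv2.resize(b,(400,400))]))
E
```

```text
time: 9.57
ee_pos: [0.4848, -0.2339, 0.3629]
tcp_rot: [-0.002, 0.976, 0.009, 0.22]
wrist_force: [0.4, 0.1, -1.3]
gripper_width: 0.085
t 9.5667 tcp [ 0.4848 -0.2339  0.3629] F [ 0.4  0.1 -1.3] w 0.085 q [-0.6  -0.18  2.03  0.31  0.94 -0.76]
shift [-0.15  0.15  0.12] turn [-0.12 -0.15  0.39]
top [438, 256, 6, 6, 27] [440.4 258.7] [[ 0.5673 -0.196   0.2014]]
top [447, 256, 6, 6, 27] [449.1 258.5] [[ 0.567  -0.2138  0.2077]]
top [474, 257, 4, 4, 12] [475.5 258.7] [[ 0.5675 -0.2711  0.2063]]
top [437, 266, 21, 6, 94] [446.8 268.6] [[ 0.544  -0.2027  0.2399]]
top [478, 266, 8, 6, 41] [481.5 268.2] [[ 0.5466 -0.2722  0.2411]]
side [363, 128, 6, 18, 80] [365.5 136.5] [[ 0.5461 -0.208   0.2414]]
side [355, 130, 2, 3, 5] [355.4 130.8] [[ 0.5728 -0.2658  0.2045]]
side [352, 139, 5, 14, 51] [354.4 145.9] [[ 0.5702 -0.2087  0.2069]]
```

View pics/c4.png

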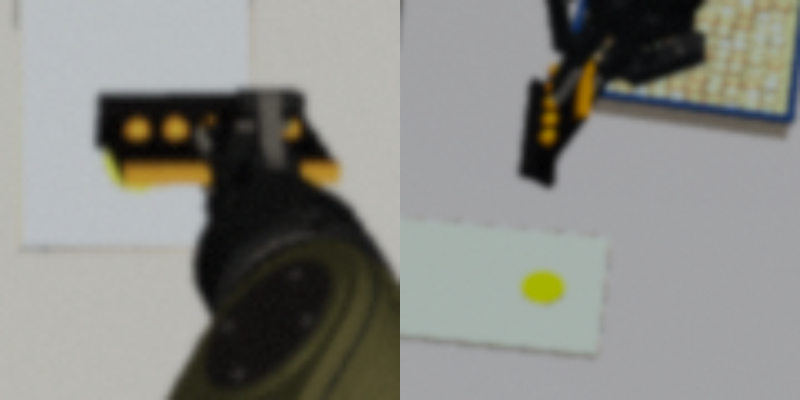

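The pearl row measures y −0.196 to −0.271, so its middle is at about (0.567, −0.233, 0.20). That is within a few mm of the focus, the row is level, and the top edge leans back as intended. I'll check the other bars and that everything is still.

```bash
python3 -m jog '[[[-0.1,0.1,0.1,0,0,0.2,1],[-0.1,0.1,0.1,0,0,0.2,1],[-0.1,0.1,0.1,0,0,0.2,1],[-0.1,0.1,0.1,0,0,0.2,1],[-0.1,0.1,0.1,0,0,0.2,1],[-0.1,0.1,0.1,0,0,0.2,1],[-0.1,0.1,0.1,0,0,0.2,1],[-0.1,0.1,0.1,0,0,0.2,1],[-0.1,0.1,0.1,0,0,0.2,1],[-0.1,0.1,0.1,0,0,0.2,1]]]'
python3 - <<'E'
from h import *
p,G=target(); goal(p,G); print(robot.observe()["qd"].round(3))
a=pickle.load(open("side0.pkl","rb"))[0]; b=grab("side")[0]
d=np.abs(a.astype(int)-b)[318:395,298:362]; print("white/grey diff max,mean",d.max(),d.mean())
robot.close_job()
E
```

```text
time: 10.5
ee_pos: [0.4843, -0.2349, 0.3612]
tcp_rot: [-0.002, 0.976, 0.008, 0.219]
wrist_force: [-0.4, -0.1, -1.7]
gripper_width: 0.085
t 10.5 tcp [ 0.4843 -0.2349  0.3612] F [-0.4 -0.1 -1.7] w 0.085 q [-0.6  -0.18  2.03  0.31  0.94 -0.76]
shift [-0.02  0.05 -0.02] turn [-0.15 -0.11  0.18]
[ 0.002 -0.     0.001 -0.001 -0.001 -0.001]
white/grey diff max,mean 20 2.3863636363636362
the job is handed in; nothing more can be done
```

I gripped the gold bar by its web, drew it about 11 cm out through the open front and lifted it. I turned it about 95° and tilted it 25° to face the lens, then handed the job in at about 10.5 s with it still in the gripper. No verdict is reported, so this rests on my own checks:

- **Position:** just before a final 1–2 mm correction, the pearl row's middle measured about (0.567, −0.233, 0.20). The focus is at (0.5665, −0.234, 0.200). After the correction the tool was within 1 mm and 0.3° of its computed goal.
- **Facing and level:** the row is level, and the top edge is up and leans back as intended. The stand's yaw was the least certain number: separate estimates ran from −0.007 to +0.023 rad, and I used 0.012. That spread is well within the 0.2 rad limit.
- **Grip and stillness:** the jaws are closed on the bar at about 7 mm and the joints are practically at rest.
- **Other bars:** the side view of the white and grey bars differs from the start only by image noise.
- **Camera stand:** I saw no sign of contact with it, and the wrist force stayed below about 5 N at every reading.

No check failed. The gripper hid part of the pearl row in the last top view, so the middle comes from three visible pearls and the 18 mm spacing between them.

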